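# Line up fired beakers by height on the ware board

## Task

Get the four fired clay beakers ready for decorating: stand one upright on the middle of each plaster disc of the ware board, in order of height, with the tallest on the disc next to the metal turntable and the others going down in height to the shortest beside the lidded tub. Do not knock any beaker over, and leave the tub where it is.

Things in the scene. Friction and masses are not known exactly. Their poses are not given: they have to be found in the camera images.
- beaker1_center (a point): the shortest of four loose upright beakers of unglazed reddish-brown fired clay: a plain straight round cup, open at the top, outside diameter 44 mm, height 55 mm, wall 4.5 mm. This point is on its axis, half-way up (27.5 mm above its underside); its z axis points up out of the mouth. All four start standing on the table.
- beaker2_center (a point): the second shortest of four loose upright beakers of unglazed reddish-brown fired clay: a plain straight round cup, open at the top, outside diameter 50 mm, height 75 mm, wall 4.5 mm. This point is on its axis, half-way up (37.5 mm above its underside); its z axis points up out of the mouth. All four start standing on the table.
- beaker3_center (a point): the second tallest of four loose upright beakers of unglazed reddish-brown fired clay: a plain straight round cup, open at the top, outside diameter 56 mm, height 95 mm, wall 4.5 mm. This point is on its axis, half-way up (47.5 mm above its underside); its z axis points up out of the mouth. All four start standing on the table.
- beaker4_center (a point): the tallest of four loose upright beakers of unglazed reddish-brown fired clay: a plain straight round cup, open at the top, outside diameter 62 mm, height 115 mm, wall 4.5 mm. This point is on its axis, half-way up (57.5 mm above its underside); its z axis points up out of the mouth. All four start standing on the table.
- bat1: one of four equal fixed pale plaster discs, 80 mm across and 6 mm thick, in a straight row 96 mm apart (centre to centre) on a fixed pale wooden ware board (390 x 120 x 15 mm, about 0.6 m ahead of the robot, its length roughly left to right). This is place 1 of the row, counted from the robot's right (-y) to its left (+y). Origin at the centre of its underside, 15 mm above the table; its top is 21 mm above the table; z up.
- bat2: one of four equal fixed pale plaster discs, 80 mm across and 6 mm thick, in a straight row 96 mm apart (centre to centre) on a fixed pale wooden ware board (390 x 120 x 15 mm, about 0.6 m ahead of the robot, its length roughly left to right). This is place 2 of the row, counted from the robot's right (-y) to its left (+y). Origin at the centre of its underside, 15 mm above the table; its top is 21 mm above the table; z up.
- bat3: one of four equal fixed pale plaster discs, 80 mm across and 6 mm thick, in a straight row 96 mm apart (centre to centre) on a fixed pale wooden ware board (390 x 120 x 15 mm, about 0.6 m ahead of the robot, its length roughly left to right). This is place 3 of the row, counted from the robot's right (-y) to its left (+y). Origin at the centre of its underside, 15 mm above the table; its top is 21 mm above the table; z up.
- bat4: one of four equal fixed pale plaster discs, 80 mm across and 6 mm thick, in a straight row 96 mm apart (centre to centre) on a fixed pale wooden ware board (390 x 120 x 15 mm, about 0.6 m ahead of the robot, its length roughly left to right). This is place 4 of the row, counted from the robot's right (-y) to its left (+y). Origin at the centre of its underside, 15 mm above the table; its top is 21 mm above the table; z up.
- turntable: fixed round metal decorating turntable, a bare aluminium disc 130 mm across on a dark foot, 56 mm high, standing on the table beyond one end of the ware board (either end, it varies), in line with the discs, 131 mm from the centre of the nearest one. Origin at the centre of its underside; z up.
- tub: loose white plastic tub with a yellow-rimmed lid, 106 mm across and 63 mm high, standing on the table beyond the other end of the ware board, likewise 131 mm from the nearest disc. Origin at the centre of its underside; z up. It stays where it is.
Not all that is in view belongs to the job. Leave any green, purple or yellow look-alike of the part that bears beaker1_center alone.

How it is judged:
By the outcome, as a careful person would: the job done as asked, in the order asked, and still so for the second after the job is handed in, with the robot touching nothing.
It also fails if it takes over 99 s, if anything falls off the work surface, if the arm or the gripper's body presses on something with over 40 N, if the wrist force passes 120 N, or if a joint passes its speed limit or range.

## Robot

A 6-joint arm with a two-finger parallel gripper is mounted at the origin on the work surface. World frame = base frame: x ahead of the robot, y to its left, z up, the work surface at z = 0. Lengths are in m, angles in degrees, forces in N, time in s.
With the tool pointing down it reaches from about 0.35 to 0.8 m from the base axis. Payload 7.3 kg.
Tool frame: the origin (TCP) lies between the finger pads; the fingertips stand 11 mm ahead of it and the grasp point (between the pads) lies 8 mm behind it (manip.tcp_to_tips is the x of the fingertips in the tool frame, in m); x points along the fingers, z is the direction in which the jaws open and shut, and the axes are right-handed (so a half turn about x gives the same grasp; the last joint's range is limited). The gripper opens to 85 mm and grips with 20 to 120 N. Pads are 22 mm wide; open, the fingers measure 114 mm over their backs; the gripper's body (76 mm by 85 mm) begins 54 mm behind the grasp point. The pads swing forward as they close: fully open they stand 13 mm farther back than shut.
Start: joints at [-82.907, 19.595, 87.324, -0, 73.075, -8.365], TCP at [0.14, -0.506, 0.221] pointing down, gripper open.
Joint ranges: [-145.02, 145.02], [-44.19, 115.74], [2.07, 154.8], [-57.11, 237.11], [16.16, 152.29], [-177.93, 177.93]. Speed limits (degrees/s): [147.25, 147.25, 180, 180, 180, 180].

## Interface

Orientations are given as [roll, pitch, yaw] about the fixed x, y, z axes, in that order (R = Rz(yaw) Ry(pitch) Rx(roll)).
In Python, from station import manip, read_camera, camera_info gives the robot as it stands.
- The arm moves only by the tool arm_command, never from a script. Its argument "motion" is text: rows parted by semicolons, each of 7 numbers parted by spaces: the shift along the tool's x, y, z in m, then the turn, a rotation vector about the tool's x, y, z in rad, then the finger opening in m, from 0 to 0.0854. In form: x y z ax ay az hand; .... A call has 1 to 20 rows; each row shifts and turns the commanded pose from where the row before left it, along the tool's axes as they then stand; what a row does not reach is not made up. A row lasts 1/10 s, in which the tool goes at most 50 mm and 8.59 degrees, less where a joint would pass 70% of its speed; a pose out of reach is approached as far as the arm can. A call with a gripper value outside its range is refused whole. The fingers move at their own pace and stop on an object; "newtons" is the grip in N (left out, the last holds). Time passes only in rows, so rows that do not move let the fingers close. It gives the time, the measured TCP pose, the force and the opening at its end, in the units of the state.
- manip.read_state(): the state, without advancing time (a new reading comes with each control period).
- read_camera(name): name is "scene" or "top" or "wrist"; returns (picture, depth): 420x560x3 uint8, red, green, blue; 420x560 float32, m along the optical axis (not along the pixel's ray), 0 where there is no reading.
- camera_info(name): a dict with "K" (3x3 intrinsics, pixels), "R" (3x3) and "t" (3): a world point X has camera coordinates R X + t; the wrist camera has in their place "hand_eye" (4x4, takes a point from camera to tool coordinates, whose origin is the TCP and whose axes are the tool frame's). Camera axes: x right, y down, z forward; pixel columns grow to the right and rows downward; lengths in m; the calibration is good to about 2 mm. A picture is of the moment at which its call begins: read the wrist's pose just before it. camera_info takes no time and is no camera call.
- manip.finish_job(): hands the job in, once; it reports no verdict.
The state is a dict: "t": time; "joint_pos": joint angles; "joint_velocities": joint speeds; "tau": joint torques, N m; "tool_pos": TCP position; "ee_rot": TCP orientation; "force": force on the tool from outside, world axes, zero at the start; "torque": the same for the moment, N m; "opening": finger opening in m.
Only numpy, scipy, OpenCV 4.12 (cv2) and the standard library are available. Lean on these libraries where they do the work, as an engineer would, in place of code of your own. Each camera call takes 0.05 s, during which the arm holds its last target.

## Working session

There is one attempt and no reset: what is moved stays moved. The work goes in short steps, Python scripts to look and compute and a tool call to move; the robot and the scene stay as the last step left them, time stands still between calls to the robot, and variables do not carry over. Pictures are saved under pics/ and viewed, and the job is handed in when it is done.

Besides the shell and the picture viewer there is one more tool, called after "Emit:" by a JSON object that holds its "method" and its "body", one argument or row to a line. arm_command: Moves the arm, as the interface text tells. Its arguments: {"type":"object","properties":{"motion":{"type":"string"},"newtons":{"type":"number"}},"required":["motion"]}

```bash
ls; mkdir -p pics; python3 - <<'E'
from station import manip, read_camera, camera_info
import numpy as np, cv2
for n in ["scene","top"]:
    im,d=read_camera(n); cv2.imwrite(f"pics/{n}0.png",cv2.cvtColor(im,cv2.COLOR_RGB2BGR)); np.savez(f"{n}0.npz",im=im,d=d)
    ci=camera_info(n); print(n,{k:np.round(v,4).tolist() for k,v in ci.items()}, (d>0).mean())
print(np.round(camera_info("wrist")["hand_eye"],4).tolist(), camera_info("wrist")["K"])
print(manip.read_state(), manip.tcp_to_tips)
E
```

```text
pics
scene {'K': [[410.7196, 0.0, 280.9061], [0.0, 410.7196, 210.8842], [0.0, 0.0, 1.0]], 'R': [[-0.2992, 0.9539, -0.022], [0.5765, 0.1623, -0.8008], [-0.7604, -0.2523, -0.5985]], 't': [0.1311, -0.2534, 1.4038]} 0.9959651360544217
top {'K': [[484.5662, 0.0, 275.3337], [0.0, 484.5662, 210.3698], [0.0, 0.0, 1.0]], 'R': [[-0.008, -0.9997, -0.0224], [-0.9953, 0.0101, -0.0963], [0.0965, 0.0215, -0.9951]], 't': [0.026, 0.5266, 0.9329]} 0.9960076530612245
[[-0.0, -0.3207, 0.9472, -0.1527], [-0.0003, -0.9472, -0.3207, 0.0826], [1.0, -0.0003, -0.0001, -0.0005], [0.0, 0.0, 0.0, 1.0]] [[338.50225692   0.         279.02505801]
 [  0.         338.50225692 212.61474015]
 [  0.           0.           1.        ]]
{'t': 0.1, 'joint_pos': array([-8.29078006e+01,  1.96322600e+01,  8.73711374e+01,  5.58387017e-05,
        7.30763965e+01, -8.36564126e+00]), 'joint_velocities': array([ 0.03767718, -0.07794203, -0.13310066, -0.06392986, -0.13682352,
       -0.01140905]), 'tau': array([ 2.28476492e-03, -4.34447515e+01, -2.46491522e+01, -1.63945770e-04,
        4.71207939e-03,  5.45479438e-06]), 'tool_pos': array([ 0.13989873, -0.50562779,  0.22040092]), 'ee_rot': array([171.59601653,  89.92020615,  97.05384086]), 'force': array([-0.49707625,  0.28908149,  1.39228619]), 'torque': array([ 0.00904828, -0.05948066,  0.00101997]), 'opening': 0.0855379398680235} 0.011
```

View pics/scene0.png

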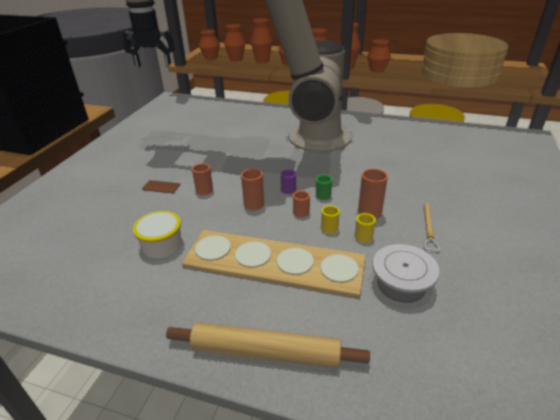

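View pics/top0.png

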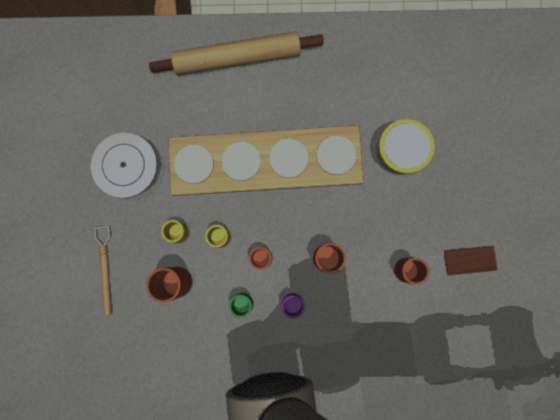

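The top view shows the turntable at (124,164), the +y end, and the tub at (407,146), the -y end. Reddish beakers are at (167,284), (330,257), (413,270) and (260,258). The look-alikes are yellow (173,231) and (217,236), green (241,305) and purple (292,305). Next I'll measure the cylinders and discs from the depth of both cameras.

```bash
cat > h.py <<'E'
import numpy as np, cv2
from scipy.optimize import least_squares
from scipy.spatial.transform import Rotation as Rot
from station import manip, read_camera, camera_info
def cloud(n,d):
    ci=camera_info(n);K=ci["K"];v,u=np.mgrid[:d.shape[0],:d.shape[1]]
    P=np.stack([(u-K[0,2])/K[0,0]*d,(v-K[1,2])/K[1,1]*d,d],-1)
    return (P-ci["t"])@ci["R"]
def circ(xy,r=None):
    f=lambda p: np.hypot(xy[:,0]-p[0],xy[:,1]-p[1])-(p[2] if r is None else r)
    c=np.median(xy,0); s=least_squares(f,[*c,0.03][:3 if r is None else 2],loss="soft_l1",f_scale=0.001)
    return s.x, np.sqrt(np.mean(s.fun**2))
E
python3 - <<'E'
from h import *
for n in ["top","scene"]:
    z=np.load(n+"0.npz"); im,d=z["im"],z["d"]; P=cloud(n,d)
    hsv=cv2.cvtColor(im,cv2.COLOR_RGB2HSV)
    print(n,"table z",np.median(P[(P[...,0]>.3)&(P[...,0]<.8)&(abs(P[...,1])<.4)][:,2]))
    masks={"red":((hsv[...,0]<10)|(hsv[...,0]>172))&(hsv[...,1]>100),
     "pale":(hsv[...,1]<45)&(hsv[...,2]>120),
     "green":(hsv[...,0]>45)&(hsv[...,0]<85)&(hsv[...,1]>100),"purple":(hsv[...,0]>125)&(hsv[...,0]<160)&(hsv[...,1]>80),"yellow":(hsv[...,0]>22)&(hsv[...,0]<35)&(hsv[...,1]>150)}
    for k,m in masks.items():
        N,l,s,c=cv2.connectedComponentsWithStats(m.astype(np.uint8))
        for i in range(1,N):
            if s[i,4]<80: continue
            q=P[l==i]; 
            if not(0.2<np.median(q[:,0])<0.9 and abs(np.median(q[:,1]))<.5 and -0.02<np.median(q[:,2])<.2): continue
            zt=np.percentile(q[:,2],98)
            w=q[(q[:,2]>zt-.004)] if k!="pale" else q
            c1,e=circ(w[:,:2])
            print(k,"px",np.round(c[i]),s[i,4],"ztop %.4f zmed %.4f"%(zt,np.median(q[:,2])),"mean",np.round(w[:,:2].mean(0),4),"rimcirc",np.round(c1,4),round(e,4))
E
```

```text
top table z 0.0011917795970395953
red px [329. 257.] 724 ztop 0.0976 zmed 0.0090 mean [ 0.434  -0.0768] rimcirc [ 0.4329 -0.0793  0.0254] 0.0095
red px [260. 258.] 404 ztop 0.0577 zmed 0.0087 mean [0.4343 0.0498] rimcirc [0.4334 0.0507 0.0195] 0.0031
red px [412. 270.] 625 ztop 0.0779 zmed 0.0468 mean [ 0.4088 -0.2294] rimcirc [ 0.4077 -0.2364  0.0224] 0.0364
red px [168. 284.] 1069 ztop 0.1171 zmed 0.0682 mean [0.3878 0.2177] rimcirc [0.3874 0.2198 0.0284] 0.0184
pale px [407. 145.] 1612 ztop 0.0665 zmed 0.0632 mean [ 0.6448 -0.2312] rimcirc [ 0.6456 -0.232   0.0308] 0.0202
pale px [123. 165.] 3222 ztop 0.0589 zmed 0.0555 mean [0.6164 0.3168] rimcirc [0.6169 0.3172 0.0468] 0.024
pale px [336. 155.] 1216 ztop 0.0253 zmed 0.0215 mean [ 0.6376 -0.1007] rimcirc [ 0.6383 -0.101   0.0281] 0.0159
pale px [288. 158.] 1205 ztop 0.0251 zmed 0.0214 mean [ 0.6329 -0.0055] rimcirc [ 0.6334 -0.0056  0.028 ] 0.0128
pale px [241. 161.] 1199 ztop 0.0251 zmed 0.0214 mean [0.6275 0.0897] rimcirc [0.6283 0.09   0.028 ] 0.0162
pale px [193. 164.] 1195 ztop 0.0253 zmed 0.0214 mean [0.6225 0.1851] rimcirc
[... 1355 characters left out ...]
927] rimcirc [0.6298 0.0922 0.028 ] 0.0337
pale px [339. 268.] 782 ztop 0.0242 zmed 0.0219 mean [0.6269 0.188 ] rimcirc [0.6248 0.1875 0.0279] 0.032
green px [323. 186.] 321 ztop 0.0569 zmed 0.0402 mean [0.3617 0.092 ] rimcirc [0.3432 0.089  0.0191] 0.1203
purple px [288. 181.] 305 ztop 0.0564 zmed 0.0396 mean [0.3823 0.004 ] rimcirc [ 0.3427 -0.0095  0.0188] 0.1867
yellow px [330. 219.] 400 ztop 0.0567 zmed 0.0388 mean [0.5176 0.1429] rimcirc [0.4763 0.1352 0.0194] 0.1678
yellow px [158. 232.] 273 ztop 0.0645 zmed 0.0621 mean [ 0.6674 -0.2139] rimcirc [ 0.645  -0.2304  0.049 ] 0.0764
yellow px [365. 227.] 460 ztop 0.0570 zmed 0.0401 mean [0.4866 0.221 ] rimcirc [0.4861 0.2199 0.0195] 0.0017
```

```bash
python3 - <<'E'
from h import *
D={}
for n in ["top","scene"]:
    z=np.load(n+"0.npz"); im=z["im"]; ci=camera_info(n)
    Ki=np.linalg.inv(ci["K"]); C=-ci["R"].T@ci["t"]
    hsv=cv2.cvtColor(im,cv2.COLOR_RGB2HSV)
    px={"top":[(336,155),(288,158),(241,161),(193,164)],"scene":[(212,247),(253,254),(295,261),(339,268)]}[n]
    out=[]
    for u,v in px:
        m=((hsv[...,1]<50)&(hsv[...,2]>110)).astype(np.uint8)
        w=np.zeros_like(m); w[v-24:v+25,u-24:u+25]=m[v-24:v+25,u-24:u+25]
        N,l=cv2.connectedComponents(w); b=(l==l[v,u]).astype(np.uint8)
        (cs,_)=cv2.findContours(b,cv2.RETR_EXTERNAL,cv2.CHAIN_APPROX_NONE)
        c=max(cs,key=len)[:,0,:].astype(float)
        h=np.c_[c,np.ones(len(c))]@Ki.T@ci["R"]; s=(0.0210-C[2])/h[:,2]; X=C+h*s[:,None]
        p,e=circ(X[:,:2]); out.append(p); 
    out=np.array(out);D[n]=out; print(n,np.round(out,4).tolist(),"gaps",np.round(np.linalg.norm(np.diff(out[:,:2],axis=0),axis=1),4))
im=np.load("top0.npz")["im"]; cr=cv2.resize(im[190:330,130:450],None,fx=2.4,fy=2.4,interpolation=cv2.INTER_CUBIC)
cv2.imwrite("pics/crop.png",cv2.cvtColor(cr,cv2.COLOR_RGB2BGR))
s=manip.read_state(); R=Rot.from_euler("xyz",s["ee_rot"],degrees=True).as_matrix(); print(np.round(R,3))
E
```

```text
top [[0.6387, -0.1012, 0.0389], [0.6335, -0.0054, 0.0391], [0.6286, 0.0903, 0.039], [0.6235, 0.1861, 0.0389]] gaps [0.0959 0.0959 0.0959]
scene [[0.6387, -0.0996, 0.0389], [0.6335, -0.0039, 0.0388], [0.6282, 0.0914, 0.0388], [0.6236, 0.1874, 0.0387]] gaps [0.0959 0.0954 0.0961]
[[-0.     0.964  0.267]
 [ 0.001  0.267 -0.964]
 [-1.     0.    -0.001]]
```

View pics/crop.png

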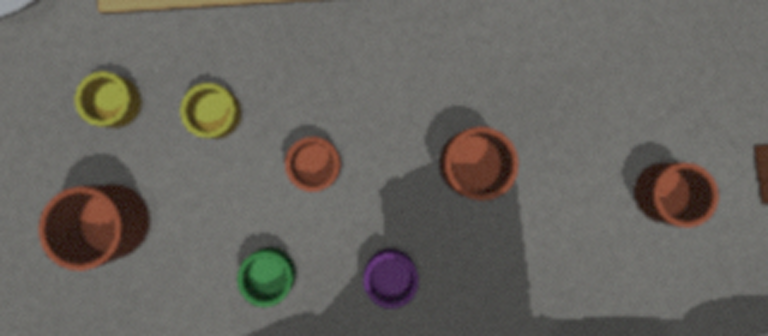

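The crop shows the short reddish beaker at crop (313,163), clearly different from the yellow (105,98)/(210,110), green (266,277) and purple (391,278) cups. By height and diameter the other reddish ones are beaker2 (413,270), beaker3 (330,257) and beaker4 (167,284). Both views agree to about 1.5 mm. I'll turn the jaw to lie along world x first, so that tool x = -z, y = y and z = x.

Emit:
{"method": "arm_command", "body": {
  "motion": "0 0 0 -0.13 0 0 0.085; 0 0 0 -0.13 0 0 0.085; 0 0 0 -0.13 0 0 0.085; 0 0 0 -0.13 0 0 0.085; 0 0 0 -0.13 0 0 0.085; 0 0 0 -0.13 0 0 0.085; 0 0 0 -0.13 0 0 0.085; 0 0 0 -0.13 0 0 0.085; 0 0 0 -0.13 0 0 0.085; 0 0 0 -0.13 0 0 0.085",
  "newtons": 30
}}

```text
t: 1.1
tool_pos: [0.1399, -0.5057, 0.2206]
ee_rot: [99.0, 89.9, 99.3]
force: [-0.2, 0.5, -0.8]
opening: 0.0849
```

Emit:
{"method": "arm_command", "body": {
  "motion": "0 0.027 0.027 0 0 0 0.085; 0 0.027 0.027 0 0 0 0.085; 0 0.027 0.027 0 0 0 0.085; 0 0.027 0.027 0 0 0 0.085; 0 0.027 0.027 0 0 0 0.085; 0 0.027 0.027 0 0 0 0.085; 0 0.027 0.027 0 0 0 0.085; 0 0.027 0.027 0 0 0 0.085; 0 0.015 0.015 0 0 0 0.085; 0 0 0 0 0 0 0.085"
}}

```text
t: 2.1
tool_pos: [0.3725, -0.2733, 0.2207]
ee_rot: [92.7, 90.0, 92.9]
force: [0.1, -0.5, 0.0]
opening: 0.0852
```

```bash
cat >> h.py <<'E'
def to(x,y,z):
    s=manip.read_state(); R=Rot.from_euler("xyz",s["ee_rot"],degrees=True).as_matrix()
    d=np.array([x,y,z])-s["tool_pos"]
    Rt=np.array([[0,0,1],[0,1,0],[-1,0,0.]])
    print("at",np.round(s["tool_pos"],4),"tool d",np.round(R.T@d,4),"rot",np.round(Rot.from_matrix(R.T@Rt).as_rotvec(),4),"op",round(s["opening"],4),"F",np.round(s["force"],1),"t",s["t"], "j",np.round(s["joint_pos"],1))
E
python3 - <<'E'
from h import *
to(.4073,-.2362,.12)
im,d=read_camera("wrist"); cv2.imwrite("pics/w1.png",cv2.cvtColor(im,cv2.COLOR_RGB2BGR)); np.savez("w1.npz",im=im,d=d)
E
```

```text
at [ 0.3725 -0.2733  0.2207] tool d [0.1008 0.0369 0.0349] rot [ 0.0027 -0.     -0.0008] op 0.0852 F [ 0.1 -0.5  0. ] t 2.1 j [-45.8  13.   96.7   0.   70.4 -46. ]
```

View pics/w1.png

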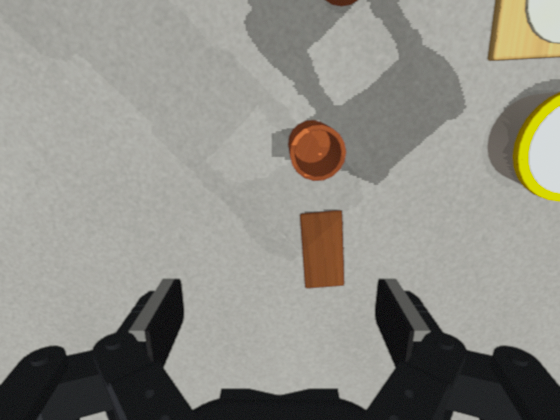

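The wrist view shows beaker2's rim at (317,150), the brown block beside it at (323,248), and the fingers clear. I'll use this as a third estimate.

```bash
cat >> h.py <<'E'
def wcloud(s,d):
    ci=camera_info("wrist");K=ci["K"];v,u=np.mgrid[:d.shape[0],:d.shape[1]]
    P=np.stack([(u-K[0,2])/K[0,0]*d,(v-K[1,2])/K[1,1]*d,d],-1)
    H=ci["hand_eye"]; R=Rot.from_euler("xyz",s["ee_rot"],degrees=True).as_matrix()
    return (P@H[:3,:3].T+H[:3,3])@R.T+s["tool_pos"]
def reds(s,im,d,save=None):
    P=wcloud(s,d); hsv=cv2.cvtColor(im,cv2.COLOR_RGB2HSV)
    m=((hsv[...,0]<10)|(hsv[...,0]>172))&(hsv[...,1]>100)&(d>0)
    N,l,st,c=cv2.connectedComponentsWithStats(m.astype(np.uint8))
    for i in range(1,N):
        if st[i,4]<150: continue
        q=P[l==i]; zt=np.percentile(q[:,2],97); w=q[q[:,2]>zt-.005]
        if len(w)<10: continue
        p,e=circ(w[:,:2]); print("red px",np.round(c[i]),"n",st[i,4],"ztop",round(zt,4),"zmin",round(np.percentile(q[:,2],2),4),"circ",np.round(p,4))
E
python3 - <<'E'
from h import *
s=manip.read_state(); z=np.load("w1.npz"); reds(s,z["im"],z["d"])
E
```

```text
red px [324. 159.] n 489 ztop 0.0739 zmin 0.0065 circ [ 0.4056 -0.2374  0.0205]
```

Emit:
{"method": "arm_command", "body": {
  "motion": "0 0.0185 0.0172 0.0027 0 0 0.085; 0 0.0185 0.0172 0 0 0 0.085; 0.03 0 0 0 0 0 0.085; 0.03 0 0 0 0 0 0.085; 0.03 0 0 0 0 0 0.085; 0.025 0 0 0 0 0 0.085; 0.023 0 0 0 0 0 0.085; 0.02 0 0 0 0 0 0.085; 0.015 0 0 0 0 0 0.085; 0.0107 0 0 0 0 0 0.085; 0 0 0 0 0 0 0.085"
}}

```text
t: 3.25
tool_pos: [0.4045, -0.2385, 0.0361]
ee_rot: [144.8, 89.8, 144.5]
force: [-0.1, 0.5, 0.2]
opening: 0.0851
```

Emit:
{"method": "arm_command", "body": {
  "motion": "0 0 0 0 0 0 0.06; 0 0 0 0 0 0 0.05; 0 0 0 0 0 0 0.03; 0 0 0 0 0 0 0.03; 0 0 0 0 0 0 0.03; 0 0 0 0 0 0 0.03; 0 0 0 0 0 0 0.03; 0 0 0 0 0 0 0.03",
  "newtons": 30
}}

```text
t: 4.05
tool_pos: [0.4062, -0.2388, 0.0383]
ee_rot: [-47.5, 89.9, -47.6]
force: [-1.6, -0.7, 5.8]
opening: 0.05
```

```bash
python3 - <<'E'
from h import *
to(.4070,-.2365,.037)
E
```

```text
at [ 0.4062 -0.2388  0.0383] tool d [0.0013 0.0023 0.0008] rot [-0.0033  0.0014  0.0016] op 0.05 F [-1.6 -0.7  5.8] t 4.05 j [-39.8  28.  108.7  -0.   43.2 -39.6]
```

Emit:
{"method": "arm_command", "body": {
  "motion": "-0.005 0 0 0 0 0 0.03; -0.01 0 0 0 0 0 0.03; -0.02 0 0 0 0 0 0.03; -0.025 0 0 0 0 0 0.03; -0.025 0 0 0 0 0 0.03; -0.02 0.005 0.005 0 0 0 0.03; -0.01 0.01 0.01 0 0 0 0.03; -0.005 0.02 0.02 0 0 0 0.03; 0 0.025 0.025 0 0 0 0.03; 0 0.025 0.025 0 0 0 0.03; 0 0.025 0.025 0 0 0 0.03; 0 0.025 0.025 0 0 0 0.03; 0 0.025 0.025 0 0 0 0.03; 0 0.025 0.024 0 0 0 0.03; 0 0.02 0.02 0 0 0 0.03; 0 0.015 0.014 0 0 0 0.03; 0 0.0088 0.0071 0 0 0 0.03; 0 0.003 0.003 0 0 0 0.03; 0 0 0 0 0 0 0.03; 0 0 0 0 0 0 0.03"
}}

```text
t: 6.05
tool_pos: [0.6341, -0.008, 0.1572]
ee_rot: [-158.6, 90.0, -158.9]
force: [-0.8, -0.4, -0.8]
opening: 0.0499
```

```bash
python3 - <<'E'
from h import *
to(.6335,-.0062,.060)
s=manip.read_state()
im,d=read_camera("wrist"); cv2.imwrite("pics/w2.png",cv2.cvtColor(im,cv2.COLOR_RGB2BGR))
to(.6335,-.0062,.060)
E
```

```text
at [ 0.6341 -0.008   0.1572] tool d [ 0.0972  0.0018 -0.0005] rot [-0.0043 -0.0007  0.0003] op 0.0499 F [-0.8 -0.4 -0.8] t 6.05 j [-7.6 34.  74.  -0.  72.  -7.4]
at [ 0.6341 -0.0082  0.1574] tool d [ 0.0974  0.002  -0.0006] rot [-0.0047 -0.0004  0.0003] op 0.0498 F [ 0.2 -0.4 -1.6] t 6.1 j [-7.6 34.  74.  -0.  72.  -7.4]
```

View pics/w2.png

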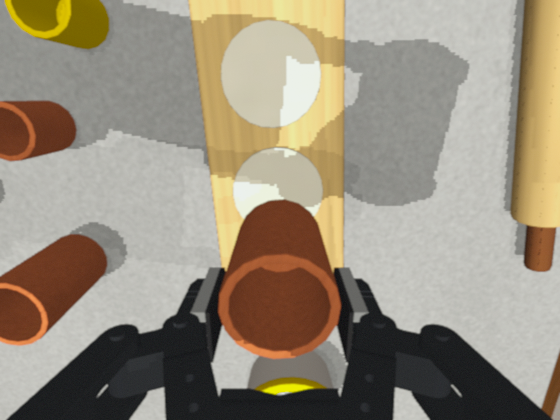

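Emit:
{"method": "arm_command", "body": {
  "motion": "0.01 0.0015 -0.0006 -0.0043 0 0 0.03; 0.02 0 0 0 0 0 0.03; 0.025 0 0 0 0 0 0.03; 0.02 0 0 0 0 0 0.03; 0.012 0 0 0 0 0 0.03; 0.007 0 0 0 0 0 0.03; 0.003 0 0 0 0 0 0.03; 0 0 0 0 0 0 0.03; 0 0 0 0 0 0 0.03"
}}

```text
t: 7.0
tool_pos: [0.6346, -0.006, 0.0612]
ee_rot: [-10.5, 89.9, -10.5]
force: [0.3, -0.7, -0.7]
opening: 0.05
```

```bash
python3 - <<'E'
from h import *
to(.6335,-.0066,.058)
E
```

```text
at [ 0.6346 -0.006   0.0612] tool d [ 0.0032 -0.0006 -0.0011] rot [0.0006 0.0017 0.0003] op 0.05 F [ 0.3 -0.7 -0.7] t 7.0 j [-7.5 39.6 80.  -0.  60.3 -7.5]
```

Emit:
{"method": "arm_command", "body": {
  "motion": "0.001 0 -0.001 0 0 0 0.03; 0.001 0 0 0 0 0 0.03; 0.0005 0 0 0 0 0 0.03; 0 0 0 0 0 0 0.03"
}}

```text
t: 7.4
tool_pos: [0.6335, -0.0059, 0.0593]
ee_rot: [-10.9, 89.9, -10.9]
force: [-1.5, 0.6, 6.3]
opening: 0.0495
```

A force of 6 N confirms contact with the disc. Releasing and rising.

Emit:
{"method": "arm_command", "body": {
  "motion": "0 0 0 0 0 0 0.053; 0 0 0 0 0 0 0.058; 0 0 0 0 0 0 0.064; 0 0 0 0 0 0 0.07; 0 0 0 0 0 0 0.075; 0 0 0 0 0 0 0.08; -0.01 0 0 0 0 0 0.08; -0.02 0 0 0 0 0 0.08; -0.03 0 0 0 0 0 0.08; -0.03 0 0 0 0 0 0.08; -0.03 0 0 0 0 0 0.08; -0.02 0 0 0 0 0 0.08; 0 0 0 0 0 0 0.08"
}}

```text
t: 8.7
tool_pos: [0.6348, -0.0061, 0.2023]
ee_rot: [-8.3, 89.6, -8.2]
force: [-0.1, -0.0, -0.0]
opening: 0.0802
```

```bash
python3 - <<'E'
from h import *
to(.433,.051,.20)
im,d=read_camera("top"); cv2.imwrite("pics/top2.png",cv2.cvtColor(im,cv2.COLOR_RGB2BGR))
im,d=read_camera("scene"); cv2.imwrite("pics/scene2.png",cv2.cvtColor(im,cv2.COLOR_RGB2BGR))
P=cloud("scene",d);hsv=cv2.cvtColor(im,cv2.COLOR_RGB2HSV)
m=((hsv[...,0]<10)|(hsv[...,0]>172))&(hsv[...,1]>100)
m&=(P[...,0]>.58)&(P[...,0]<.70)&(P[...,2]>.03)&(P[...,2]<.12)&(abs(P[...,1])<.3)
q=P[m]; zt=np.percentile(q[:,2],97); w=q[q[:,2]>zt-.004]; print(len(q),zt,circ(w[:,:2]))
E
```

```text
at [ 0.6348 -0.0061  0.2023] tool d [ 0.0007  0.0572 -0.2017] rot [0.0007 0.0076 0.0011] op 0.0802 F [-0.1 -0.  -0. ] t 8.7 j [-7.5 31.8 70.6 -0.  77.2 -7.5]
366 0.09742884741310626 (array([ 0.63471082, -0.00384625,  0.02206186]), np.float64(0.0014804618746924942))
```

View pics/scene2.png

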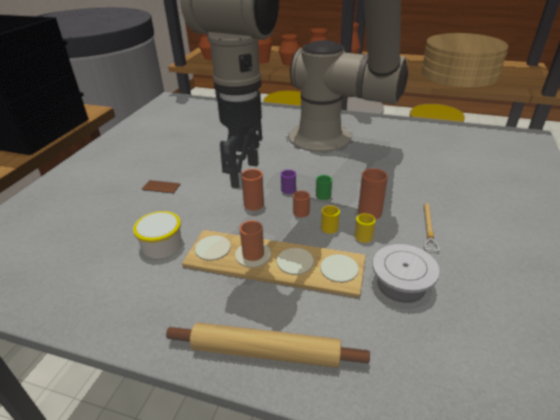

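Beaker2 stands upright on disc 2 at scene (252,240), centred to about 1 mm. Next is beaker1 at scene (301,203).

Emit:
{"method": "arm_command", "body": {
  "motion": "0 0.002 -0.008 0 0.004 0 0.076; 0 0.005 -0.017 0 0 0 0.076; 0 0.007 -0.025 0 0 0 0.076; 0 0.007 -0.025 0 0 0 0.076; 0 0.007 -0.025 0 0 0 0.076; 0 0.007 -0.025 0 0 0 0.076; 0 0.007 -0.025 0 0 0 0.076; 0 0.007 -0.023 0 0 0 0.076; 0 0.005 -0.018 0 0 0 0.076; 0 0.003 -0.01 0 0 0 0.076; 0 0 0 0 0 0 0.076; 0 0 0 0 0 0 0.076"
}}

```text
t: 10.0
tool_pos: [0.4324, 0.0509, 0.1984]
ee_rot: [-177.0, 89.8, -177.0]
force: [-0.3, 0.9, -0.5]
opening: 0.076
```

```bash
python3 - <<'E'
from h import *
to(.433,.051,.027)
E
```

```text
at [0.4324 0.0509 0.1984] tool d [1.714e-01 1.000e-04 1.200e-03] rot [ 0.0007 -0.0038  0.0002] op 0.076 F [-0.3  0.9 -0.5] t 10.0 j [ -3.4  11.6 102.3  -0.   66.3  -3.4]
```

Emit:
{"method": "arm_command", "body": {
  "motion": "0.015 0 0.0006 0 0 0 0.076; 0.03 0 0 0 0 0 0.076; 0.03 0 0 0 0 0 0.076; 0.03 0 0 0 0 0 0.076; 0.025 0 0 0 0 0 0.076; 0.02 0 0 0 0 0 0.076; 0.013 0 0 0 0 0 0.076; 0.008 0 0 0 0 0 0.076; 0 0 0 0 0 0 0.076; 0 0 0 0 0 0 0.06; 0 0 0 0 0 0 0.05; 0 0 0 0 0 0 0.03; 0 0 0 0 0 0 0.03; 0 0 0 0 0 0 0.03; 0 0 0 0 0 0 0.03; 0 0 0 0 0 0 0.03; 0 0 0 0 0 0 0.03"
}}

```text
t: 11.7
tool_pos: [0.4325, 0.0509, 0.0284]
ee_rot: [-173.9, 89.9, -173.9]
force: [-1.4, -0.2, 5.9]
opening: 0.043
```

```bash
python3 - <<'E'
from h import *
to(.6387,-.1004,.17)
E
```

```text
at [0.4325 0.0509 0.0284] tool d [-0.142  -0.1515  0.2058] rot [ 0.0007 -0.0021  0.0002] op 0.043 F [-1.4 -0.2  5.9] t 11.7 j [ -3.4  26.5 114.3  -0.   39.3  -3.4]
```

Emit:
{"method": "arm_command", "body": {
  "motion": "-0.005 0 0 0 0 0 0.03; -0.012 0 0 0 0 0 0.03; -0.025 0 0 0 0 0 0.03; -0.03 0 0 0 0 0 0.03; -0.03 0 0 0 0 0 0.03; -0.025 -0.005 0.007 0 0 0 0.03; -0.012 -0.01 0.013 0 0 0 0.03; 0 -0.015 0.02 0 0 0 0.03; 0 -0.019 0.026 0 0 0 0.03; 0 -0.019 0.026 0 0 0 0.03; 0 -0.019 0.026 0 0 0 0.03; 0 -0.019 0.026 0 0 0 0.03; 0 -0.017 0.022 0 0 0 0.03; 0 -0.013 0.018 0 0 0 0.03; 0 -0.01 0.013 0 0 0 0.03; 0 -0.0045 0.0078 0 0 0 0.03; 0 0 0 0 0 0 0.03; 0 0 0 0 0 0 0.03"
}}

```text
t: 13.5
tool_pos: [0.6368, -0.0989, 0.1656]
ee_rot: [176.6, 89.7, 176.6]
force: [-0.0, 0.3, -1.2]
opening: 0.043
```

```bash
python3 - <<'E'
from h import *
to(.6387,-.1004,.049)
E
```

```text
at [ 0.6368 -0.0989  0.1656] tool d [ 0.1166 -0.0016  0.0025] rot [ 0.0009 -0.0049 -0.0003] op 0.043 F [-0.   0.3 -1.2] t 13.5 j [-15.6  34.8  71.1  -0.1  74.3 -15.6]
```

Emit:
{"method": "arm_command", "body": {
  "motion": "0.01 -0.0015 0.002 0 -0.0035 0 0.03; 0.02 0 0 0 0 0 0.03; 0.025 0 0 0 0 0 0.03; 0.025 0 0 0 0 0 0.03; 0.017 0 0 0 0 0 0.03; 0.01 0 0 0 0 0 0.03; 0.0065 0 0 0 0 0 0.03; 0 0 0 0 0 0 0.03; 0 0 0 0 0 0 0.03"
}}

```text
t: 14.4
tool_pos: [0.6397, -0.101, 0.053]
ee_rot: [-30.5, 89.9, -30.5]
force: [0.4, 0.4, -1.9]
opening: 0.0431
```

```bash
python3 - <<'E'
from h import *
to(.6387,-.1004,.0485)
E
```

```text
at [ 0.6397 -0.101   0.053 ] tool d [ 0.0045  0.0006 -0.001 ] rot [0.0007 0.0009 0.0005] op 0.0431 F [ 0.4  0.4 -1.9] t 14.4 j [-15.7  41.3  77.9  -0.   60.7 -15.8]
```

Emit:
{"method": "arm_command", "body": {
  "motion": "0.0015 0.0005 -0.001 0 0 0 0.03; 0.001 0 0 0 0 0 0.03; 0.0005 0 0 0 0 0 0.03; 0 0 0 0 0 0 0.03"
}}

```text
t: 14.8
tool_pos: [0.6384, -0.1005, 0.0495]
ee_rot: [-104.0, 90.0, -104.0]
force: [-0.5, -0.1, 0.1]
opening: 0.0431
```

Emit:
{"method": "arm_command", "body": {
  "motion": "0.0005 0 0 0 0 0 0.03; 0.0005 0 0 0 0 0 0.03; 0 0 0 0 0 0 0.03"
}}

```text
t: 15.1
tool_pos: [0.6384, -0.1005, 0.0494]
ee_rot: [-64.2, 90.0, -64.2]
force: [-2.8, 1.0, 7.6]
opening: 0.043
```

Beaker1 has touched down (7.6 N). Releasing and rising.

Emit:
{"method": "arm_command", "body": {
  "motion": "0 0 0 0 0 0 0.046; 0 0 0 0 0 0 0.051; 0 0 0 0 0 0 0.058; 0 0 0 0 0 0 0.066; 0 0 0 0 0 0 0.074; 0 0 0 0 0 0 0.08; -0.01 0 0 0 0 0 0.082; -0.02 0 0 0 0 0 0.082; -0.03 0 0 0 0 0 0.082; -0.03 0 0 0 0 0 0.082; -0.03 0 0 0 0 0 0.082; -0.03 0 0 0 0 0 0.082; -0.01 0 0 0 0 0 0.082; 0 0 0 0 0 0 0.082; 0 0 0 0 0 0 0.082"
}}

```text
t: 16.6
tool_pos: [0.6377, -0.1002, 0.2069]
ee_rot: [169.5, 89.9, 169.5]
force: [-0.3, 0.5, -0.7]
opening: 0.0819
```

```bash
python3 - <<'E'
from h import *
to(.4326,-.0792,.21)
E
```

```text
at [ 0.6377 -0.1002  0.2069] tool d [-0.0026  0.0211 -0.2051] rot [ 0.0006 -0.0025 -0.0005] op 0.0819 F [-0.3  0.5 -0.7] t 16.6 j [-15.7  33.2  67.4  -0.   79.5 -15.8]
```

Emit:
{"method": "arm_command", "body": {
  "motion": "0 0.001 -0.008 0 0 0 0.085; 0 0.002 -0.017 0 0 0 0.085; 0 0.0025 -0.025 0 0 0 0.085; 0 0.0025 -0.025 0 0 0 0.085; 0 0.0025 -0.025 0 0 0 0.085; 0 0.0025 -0.025 0 0 0 0.085; 0 0.0025 -0.025 0 0 0 0.085; 0 0.0025 -0.025 0 0 0 0.085; 0 0.002 -0.018 0 0 0 0.085; 0 0.001 -0.009 0 0 0 0.085; 0 0 -0.003 0 0 0 0.085; 0 0 0 0 0 0 0.085; 0 0 0 0 0 0 0.085"
}}

```text
t: 17.9
tool_pos: [0.4339, -0.0797, 0.2082]
ee_rot: [-163.2, 90.0, -163.2]
force: [1.3, 0.2, 1.1]
opening: 0.0851
```

```bash
python3 - <<'E'
from h import *
to(.4326,-.0792,.054)
E
```

```text
at [ 0.4339 -0.0797  0.2082] tool d [ 0.1542  0.0005 -0.0013] rot [ 0.0005 -0.0003  0.0001] op 0.0851 F [1.3 0.2 1.1] t 17.9 j [-20.4  11.5 100.8  -0.   67.7 -20.4]
```

Emit:
{"method": "arm_command", "body": {
  "motion": "0.015 0.0005 -0.001 0 0 0 0.085; 0.03 0 0 0 0 0 0.085; 0.03 0 0 0 0 0 0.085; 0.03 0 0 0 0 0 0.085; 0.022 0 0 0 0 0 0.085; 0.015 0 0 0 0 0 0.085; 0.009 0 0 0 0 0 0.085; 0.003 0 0 0 0 0 0.085; 0 0 0 0 0 0 0.085; 0 0 0 0 0 0 0.07; 0 0 0 0 0 0 0.06; 0 0 0 0 0 0 0.04; 0 0 0 0 0 0 0.04; 0 0 0 0 0 0 0.04; 0 0 0 0 0 0 0.04; 0 0 0 0 0 0 0.04; 0 0 0 0 0 0 0.04"
}}

```text
t: 19.6
tool_pos: [0.4326, -0.0791, 0.0552]
ee_rot: [-37.4, 89.9, -37.4]
force: [-1.9, 0.3, 5.2]
opening: 0.0555
```

```bash
python3 - <<'E'
from h import *
to(.6284,.0909,.19)
E
```

```text
at [ 0.4326 -0.0791  0.0552] tool d [-0.1347  0.1698  0.196 ] rot [0.0007 0.0009 0.0007] op 0.0555 F [-1.9  0.3  5.2] t 19.6 j [-20.4  23.8 112.5  -0.   43.6 -20.4]
```

Emit:
{"method": "arm_command", "body": {
  "motion": "-0.005 0 0 0 0 0 0.04; -0.012 0 0 0 0 0 0.04; -0.025 0 0 0 0 0 0.04; -0.03 0 0 0 0 0 0.04; -0.03 0 0 0 0 0 0.04; -0.02 0.007 0.007 0 0 0 0.04; -0.013 0.012 0.014 0 0 0 0.04; 0 0.018 0.02 0 0 0 0.04; 0 0.02 0.024 0 0 0 0.04; 0 0.02 0.024 0 0 0 0.04; 0 0.02 0.024 0 0 0 0.04; 0 0.02 0.024 0 0 0 0.04; 0 0.018 0.02 0 0 0 0.04; 0 0.015 0.018 0 0 0 0.04; 0 0.01 0.011 0 0 0 0.04; 0 0.007 0.007 0 0 0 0.04; 0 0.0025 0.003 0 0 0 0.04; 0 0 0 0 0 0 0.04; 0 0 0 0 0 0 0.04"
}}

```text
t: 21.5
tool_pos: [0.6278, 0.0901, 0.1893]
ee_rot: [-162.0, 89.9, -162.0]
force: [-0.5, -0.4, -2.5]
opening: 0.0552
```

```bash
python3 - <<'E'
from h import *
to(.6284,.0909,.0755)
E
```

```text
at [0.6278 0.0901 0.1893] tool d [0.1138 0.0008 0.0007] rot [ 0.0002 -0.001   0.0003] op 0.0552 F [-0.5 -0.4 -2.5] t 21.5 j [ 1.3 32.6 71.3 -0.  76.2  1.2]
```

Emit:
{"method": "arm_command", "body": {
  "motion": "0.01 0.0008 0.0006 0 0 0 0.04; 0.02 0 0 0 0 0 0.04; 0.025 0 0 0 0 0 0.04; 0.025 0 0 0 0 0 0.04; 0.016 0 0 0 0 0 0.04; 0.01 0 0 0 0 0 0.04; 0.005 0 0 0 0 0 0.04; 0 0 0 0 0 0 0.04; 0 0 0 0 0 0 0.04; 0.001 0 0 0 0 0 0.04; 0.0005 0 0 0 0 0 0.04; 0 0 0 0 0 0 0.04"
}}

```text
t: 22.7
tool_pos: [0.6289, 0.0914, 0.077]
ee_rot: [-58.9, 90.0, -58.9]
force: [0.4, 0.3, -2.4]
opening: 0.0557
```

```bash
python3 - <<'E'
from h import *
to(.6284,.0909,.0755)
E
```

```text
at [0.6289 0.0914 0.077 ] tool d [ 0.0015 -0.0005 -0.0005] rot [0.0007 0.0001 0.0001] op 0.0557 F [ 0.4  0.3 -2.4] t 22.7 j [ 1.4 38.7 79.  -0.  62.3  1.3]
```

Emit:
{"method": "arm_command", "body": {
  "motion": "0.0007 -0.0003 -0.0003 0 0 0 0.04; 0.0007 0 0 0 0 0 0.04; 0 0 0 0 0 0 0.04"
}}

```text
t: 23.0
tool_pos: [0.6287, 0.0912, 0.0763]
ee_rot: [-4.7, 90.0, -4.7]
force: [-2.3, -0.5, 5.1]
opening: 0.0554
```

Contact (5 N against -2.4 N before). Releasing.

Emit:
{"method": "arm_command", "body": {
  "motion": "0 0 0 0 0 0 0.058; 0 0 0 0 0 0 0.062; 0 0 0 0 0 0 0.068; 0 0 0 0 0 0 0.075; 0 0 0 0 0 0 0.082; 0 0 0 0 0 0 0.085; -0.01 0 0 0 0 0 0.085; -0.02 0 0 0 0 0 0.085; -0.03 0 0 0 0 0 0.085; -0.03 0 0 0 0 0 0.085; -0.03 0 0 0 0 0 0.085; -0.02 0 0 0 0 0 0.085; -0.01 0 0 0 0 0 0.085; 0 0 0 0 0 0 0.085; 0 0 0 0 0 0 0.085"
}}

```text
t: 24.5
tool_pos: [0.6281, 0.0911, 0.2244]
ee_rot: [-176.3, 89.9, -176.3]
force: [-0.0, 0.1, -0.7]
opening: 0.0851
```

```bash
python3 - <<'E'
from h import *
to(.3875,.2201,.226)
E
```

```text
at [0.6281 0.0911 0.2244] tool d [-0.0011  0.1291 -0.2405] rot [ 0.0006 -0.002   0.0001] op 0.0851 F [-0.   0.1 -0.7] t 24.5 j [ 1.3 31.4 67.9 -0.  80.9  1.3]
```

Emit:
{"method": "arm_command", "body": {
  "motion": "0 0.004 -0.007 0 0 0 0.085; 0 0.008 -0.015 0 0 0 0.085; 0 0.013 -0.024 0 0 0 0.085; 0 0.014 -0.026 0 0 0 0.085; 0 0.014 -0.026 0 0 0 0.085; 0 0.014 -0.026 0 0 0 0.085; 0 0.014 -0.026 0 0 0 0.085; 0 0.014 -0.026 0 0 0 0.085; 0 0.013 -0.024 0 0 0 0.085; 0 0.011 -0.02 0 0 0 0.085; 0 0.007 -0.014 0 0 0 0.085; 0 0.0031 -0.0065 0 0 0 0.085; 0 0 0 0 0 0 0.085; 0 0 0 0 0 0 0.085"
}}

```text
t: 25.9
tool_pos: [0.3885, 0.2199, 0.2253]
ee_rot: [-129.0, 90.0, -128.9]
force: [0.7, -0.5, -0.9]
opening: 0.085
```

```bash
python3 - <<'E'
from h import *
to(.3875,.2201,.072)
E
```

```text
at [0.3885 0.2199 0.2253] tool d [ 0.1533  0.0003 -0.001 ] rot [ 0.0005 -0.0002  0.0003] op 0.085 F [ 0.7 -0.5 -0.9] t 25.9 j [19.7 11.1 98.4 -0.  70.5 19.6]
```

Emit:
{"method": "arm_command", "body": {
  "motion": "0.015 0.0002 -0.0008 0 0 0 0.085; 0.03 0 0 0 0 0 0.085; 0.03 0 0 0 0 0 0.085; 0.028 0 0 0 0 0 0.085; 0.022 0 0 0 0 0 0.085; 0.015 0 0 0 0 0 0.085; 0.009 0 0 0 0 0 0.085; 0.004 0 0 0 0 0 0.085; 0 0 0 0 0 0 0.085; 0 0 0 0 0 0 0.075; 0 0 0 0 0 0 0.065; 0 0 0 0 0 0 0.045; 0 0 0 0 0 0 0.045; 0 0 0 0 0 0 0.045; 0 0 0 0 0 0 0.045; 0 0 0 0 0 0 0.045; 0 0 0 0 0 0 0.045"
}}

```text
t: 27.6
tool_pos: [0.3873, 0.2205, 0.0734]
ee_rot: [32.9, 89.9, 33.0]
force: [-2.6, -0.1, 4.9]
opening: 0.062
```

```bash
python3 - <<'E'
from h import *
to(.6236,.1868,.19)
E
```

```text
at [0.3873 0.2205 0.0734] tool d [-0.1164 -0.0338  0.2364] rot [ 0.0007  0.0008 -0.0005] op 0.062 F [-2.6 -0.1  4.9] t 27.6 j [ 19.8  22.5 110.7   0.   46.8  19.7]
```

Emit:
{"method": "arm_command", "body": {
  "motion": "-0.005 0 0 0 0 0 0.045; -0.012 0 0 0 0 0 0.045; -0.023 0 0 0 0 0 0.045; -0.025 0 0 0 0 0 0.045; -0.025 0 0 0 0 0 0.045; -0.015 -0.001 0.007 0 0 0 0.045; -0.005 -0.002 0.014 0 0 0 0.045; 0 -0.003 0.022 0 0 0 0.045; 0 -0.004 0.026 0 0 0 0.045; 0 -0.004 0.027 0 0 0 0.045; 0 -0.004 0.027 0 0 0 0.045; 0 -0.004 0.027 0 0 0 0.045; 0 -0.004 0.026 0 0 0 0.045; 0 -0.003 0.023 0 0 0 0.045; 0 -0.002 0.018 0 0 0 0.045; 0 -0.0018 0.012 0 0 0 0.045; 0 -0.001 0.0074 0 0 0 0.045; 0 0 0 0 0 0 0.045; 0 0 0 0 0 0 0.045"
}}

```text
t: 29.5
tool_pos: [0.6229, 0.1867, 0.1822]
ee_rot: [-174.1, 89.9, -174.0]
force: [0.4, 0.8, -1.5]
opening: 0.062
```

```bash
python3 - <<'E'
from h import *
to(.6236,.1868,.0935)
E
```

```text
at [0.6229 0.1867 0.1822] tool d [0.0887 0.0001 0.0008] rot [ 0.0008 -0.0014  0.0001] op 0.062 F [ 0.4  0.8 -1.5] t 29.5 j [ 9.9 34.7 68.8  0.  76.7  9.9]
```

Emit:
{"method": "arm_command", "body": {
  "motion": "0.01 0 0.0007 0 0 0 0.045; 0.02 0 0 0 0 0 0.045; 0.023 0 0 0 0 0 0.045; 0.017 0 0 0 0 0 0.045; 0.01 0 0 0 0 0 0.045; 0.005 0 0 0 0 0 0.045; 0.001 0 0 0 0 0 0.045; 0 0 0 0 0 0 0.045; 0 0 0 0 0 0 0.045"
}}

```text
t: 30.4
tool_pos: [0.6248, 0.1867, 0.0973]
ee_rot: [9.8, 89.9, 9.9]
force: [0.1, -0.4, -1.6]
opening: 0.0618
```

Emit:
{"method": "arm_command", "body": {
  "motion": "0.0005 0 0 0 0 0 0.045; 0.0005 0 0 0 0 0 0.045; 0 0 0 0 0 0 0.045"
}}

```text
t: 30.7
tool_pos: [0.6242, 0.1866, 0.0954]
ee_rot: [-172.9, 90.0, -172.8]
force: [0.9, 0.5, -2.1]
opening: 0.0623
```

```bash
python3 - <<'E'
from h import *
to(.6236,.1868,.0935)
E
```

```text
at [0.6242 0.1866 0.0954] tool d [ 0.0019  0.0002 -0.0006] rot [ 0.0006 -0.0004  0.    ] op 0.0623 F [ 0.9  0.5 -2.1] t 30.7 j [ 9.9 39.1 74.9  0.  66.1  9.9]
```

Emit:
{"method": "arm_command", "body": {
  "motion": "0.0006 0 -0.0004 0 0 0 0.045; 0.0006 0 0 0 0 0 0.045; 0 0 0 0 0 0 0.045"
}}

```text
t: 31.0
tool_pos: [0.6238, 0.1867, 0.0945]
ee_rot: [-176.6, 90.0, -176.6]
force: [-1.9, 0.3, 2.1]
opening: 0.0618
```

Touch detected (-2 to +2 N). Releasing and rising.

Emit:
{"method": "arm_command", "body": {
  "motion": "0.0003 0 0 0 0 0 0.045; 0 0 0 0 0 0 0.063; 0 0 0 0 0 0 0.066; 0 0 0 0 0 0 0.07; 0 0 0 0 0 0 0.075; 0 0 0 0 0 0 0.08; 0 0 0 0 0 0 0.085; 0 0 0 0 0 0 0.085; -0.01 0 0 0 0 0 0.085; -0.02 0 0 0 0 0 0.085; -0.03 0 0 0 0 0 0.085; -0.03 0 0 0 0 0 0.085; -0.03 0 0 0 0 0 0.085; -0.02 0 0 0 0 0 0.085; 0 -0.005 -0.01 0 0 0 0.085; 0 -0.01 -0.02 0 0 0 0.085; 0 -0.01 -0.03 0 0 0 0.085; 0 -0.01 -0.03 0 0 0 0.085; 0 -0.01 -0.03 0 0 0 0.085; 0 -0.01 -0.03 0 0 0 0.085"
}}

```text
t: 33.0
tool_pos: [0.4727, 0.1312, 0.2347]
ee_rot: [-0.6, 90.0, -0.6]
force: [0.2, -0.0, -0.3]
opening: 0.0846
```

Emit:
{"method": "arm_command", "body": {
  "motion": "0 -0.02 -0.03 0 0 0 0.085; 0 -0.03 -0.02 0 0 0 0.085; 0 -0.03 -0.02 0 0 0 0.085; 0 -0.02 -0.01 0 0 0 0.085; 0 0 0 0 0 0 0.085; 0 0 0 0 0 0 0.085"
}}

```text
t: 33.6
tool_pos: [0.3944, 0.0314, 0.2348]
ee_rot: [3.7, 89.9, 3.7]
force: [0.1, -0.1, 0.9]
opening: 0.0852
```

```bash
python3 - <<'E'
from h import *
to(.4,0,.2)
bat={"top":[[0.6387,-0.1012],[0.6335,-0.0054],[0.6286,0.0903],[0.6235,0.1861]],"scene":[[0.6387,-0.0996],[0.6335,-0.0039],[0.6282,0.0914],[0.6236,0.1874]]}
for n in ["top","scene"]:
    im,d=read_camera(n); cv2.imwrite(f"pics/{n}9.png",cv2.cvtColor(im,cv2.COLOR_RGB2BGR)); P=cloud(n,d)
    hsv=cv2.cvtColor(im,cv2.COLOR_RGB2HSV); m=((hsv[...,0]<10)|(hsv[...,0]>172))&(hsv[...,1]>100)
    for i,b in enumerate(bat[n]):
        q=P[m&(np.hypot(P[...,0]-b[0],P[...,1]-b[1])<.045)&(P[...,2]>.022)&(P[...,2]<.15)]
        if len(q)<30: print(n,i+1,"few",len(q)); continue
        zt=np.percentile(q[:,2],97); w=q[q[:,2]>zt-.004]; c,e=circ(w[:,:2])
        print(n,"bat",i+1,"ztop",round(zt,4),"circ",np.round(c,4),"err mm",np.round((c[:2]-b)*1000,1))
    yl=(hsv[...,0]>22)&(hsv[...,0]<35)&(hsv[...,1]>150)&(P[...,0]>.57)&(P[...,0]<.72)&(P[...,1]<-.15)&(P[...,2]>.055)
    z=np.load(n+"0.npz");P0=cloud(n,z["d"]);h0=cv2.cvtColor(z["im"],cv2.COLOR_RGB2HSV)
    y0=(h0[...,0]>22)&(h0[...,0]<35)&(h0[...,1]>150)&(P0[...,0]>.57)&(P0[...,0]<.72)&(P0[...,1]<-.15)&(P0[...,2]>.055)
    print("tub now/start",np.round(circ(P[yl][:,:2])[0],4),np.round(circ(P0[y0][:,:2])[0],4))
E
```

```text
at [0.3944 0.0314 0.2348] tool d [ 0.0348 -0.0314  0.0055] rot [-0.0008  0.0014 -0.0001] op 0.0852 F [ 0.1 -0.1  0.9] t 33.6 j [ -6.6   5.  104.1   0.   70.7  -6.5]
top bat 1 ztop 0.0781 circ [ 0.6387 -0.0999  0.0193] err mm [-0.   1.3]
top bat 2 ztop 0.098 circ [ 0.6341 -0.0043  0.0223] err mm [0.6 1.1]
top bat 3 ztop 0.1176 circ [0.6281 0.0903 0.0252] err mm [-0.5 -0. ]
top bat 4 ztop 0.1376 circ [0.6233 0.186  0.0284] err mm [-0.2 -0.1]
  return _methods._mean(a, axis=axis, dtype=dtype,
  ret = um.true_divide(
Traceback (most recent call last):
  File "h.py", line 11, in circ
    c=np.median(xy,0); s=least_squares(f,[*c,0.03][:3 if r is None else 2],loss="soft_l1",f_scale=0.001)
                         ~~~~~~~~~~~~~^^^^^^^^^^^^^^^^^^^^^^^^^^^^^^^^^^^^^^^^^^^^^^^^^^^^^^^^^^^^^^^^^^
ValueError: Initial guess is outside of provided bounds
```

View pics/top9.png

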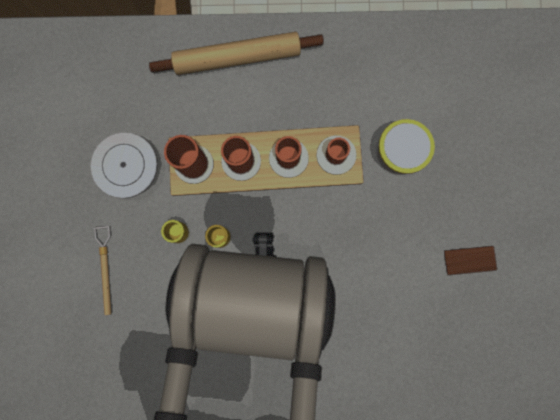

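The top view shows all four beakers upright on the discs, at (183,155), (237,153), (288,151) and (338,151), descending from the turntable to the tub. The tub is still at (407,146). The only failure was the tub comparison script: its yellow mask came up empty. I'll make one scene check for beakers and tub, then hand in.

```bash
python3 - <<'E'
from h import *
n="scene"
im,d=read_camera(n); cv2.imwrite(f"pics/{n}9.png",cv2.cvtColor(im,cv2.COLOR_RGB2BGR)); P=cloud(n,d)
hsv=cv2.cvtColor(im,cv2.COLOR_RGB2HSV); m=((hsv[...,0]<10)|(hsv[...,0]>172))&(hsv[...,1]>100)
for i,b in enumerate([[0.6387,-0.0996],[0.6335,-0.0039],[0.6282,0.0914],[0.6236,0.1874]]):
    q=P[m&(np.hypot(P[...,0]-b[0],P[...,1]-b[1])<.045)&(P[...,2]>.022)&(P[...,2]<.15)]
    zt=np.percentile(q[:,2],97); w=q[q[:,2]>zt-.004]; c,e=circ(w[:,:2]); print(i+1,round(zt,4),np.round((c[:2]-b)*1000,1))
i0=np.load("scene0.npz")["im"]; print("tub diff",np.abs(im[205:262,128:190].astype(int)-i0[205:262,128:190]).mean())
E
```

```text
1 0.0773 [0.2 0.6]
2 0.0973 [1.5 0.4]
3 0.1172 [ 0.5 -0. ]
4 0.1363 [ 0.1 -1.6]
tub diff 2.4585927183550274
```

View pics/scene9.png

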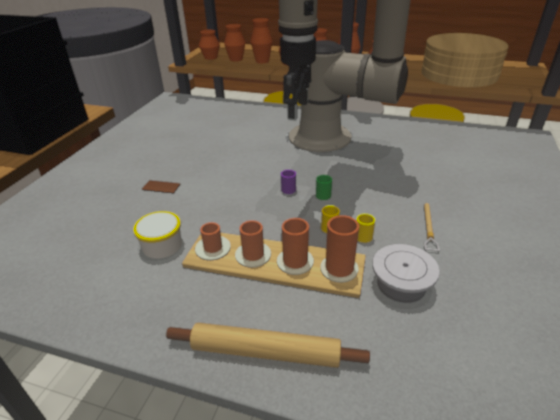

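The scene view shows the beakers upright at (211,238), (252,242), (295,245) and (341,247), rising toward the turntable at (404,268), with the tub unmoved at (158,233). Handing in.

```bash
python3 -c "
from station import manip
print(manip.finish_job())"
```

```text
the job is handed in; nothing more can be done
None
```

All four beakers are standing upright on the plaster discs in order of height. The tallest is on disc 4 next to the turntable and the shortest on disc 1 beside the tub. I handed the job in at about 34 s.

- **Placement:** in the last top and scene views each beaker was within about 1.6 mm of its disc's centre. The rims were about 77, 97, 117 and 137 mm above the table, which fits the heights plus the 21 mm disc tops.
- **Surroundings:** nothing was knocked over. The gripper was clear of everything, with the force reading at about zero.
- **Tub:** it sits at the same pixels as at the start. My numerical check of its position from the top view failed (empty colour mask), so this rests on comparing the pictures.
- **Disagreements:** the cameras differed by about 1.5 mm on the disc positions, and the measured tool position showed about 1 mm of noise. I averaged the two cameras and used contact force to set each beaker down.

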